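# Press a bearing bush home in a ratchet clamp

## Task

The brass bush is only part-way into its aluminium bearing block, which stands loose in the nest of the blue ratchet clamp. Pump the orange trigger so that the clamp's jaw pushes block and bush up against the anvil, and keep on until the bush is fully home and you feel the clamp come up firm on it (more than about 20 N from the pad) but without forcing it (never over 40 N); then press the red release to let the jaw spring fully back. Finally stand the block upright on the floor of the enamelled tray and let go.

Things in the scene. Friction and masses are not known exactly. Their poses are not given: they have to be found in the camera images.
- press: Blue and grey ratchet clamp, fixed; base plate 360 x 90 x 12 mm, x -167 to 193. Origin on the underside, z up; x runs along the bar from trigger to jaw, block and anvil, y across. All (x, y, z) below are in this frame, in mm. Housing: x -145 to -5, 50 wide, top z 62. Fixed black hand grip behind the trigger: x -135 to -117, top z 144. From x -50 on only the release button is higher than z 66.
- trigger (a joint): Orange lever on a cross pin at (-80, 0, 50). Value in rad: 0 = at rest, leaning 0.20 towards the jaw; 0.40 = pulled fully back towards the hand grip (-x), where a stop takes any push without harm. Springs back by itself when let go. Drives the jaw 30 mm per rad through a ratchet of 3 mm pitch: on its return the jaw stays but for a drop of up to 3 mm; about 1 mm of each stroke is idle.
- trigger_bar (a point): Centre of the trigger's round finger bar, radius 9 mm, 36 mm long across the clamp, 68 mm from the pin: at rest at (-66, 0, 117), fully pulled at (-94, 0, 117). Push it to -x from its jaw side, where the room above the housing is free. The push needed is 2 to 3 N for the trigger's spring plus 0.45 x the jaw's load (jaw spring, 3.5 to 6 N, plus the pad's push on the bush).
- jaw (a joint): Blue jaw on the toothed steel bar (16 wide, centre line at z 42). Value in m: 0 = fully back, grows towards the anvil, at most 0.052. The ratchet holds it; freed, a spring returns it to 0 in under a second.
- pad: Black rubber pad on the jaw's front, 34 x 34 mm; it gives 1 mm for every 14 N. Origin in the plane of its back, at the level of the clamp's underside; its front face is 12 mm further on in x (x 64 with the jaw back), centred at z 42. Its push on the bush must come up firm (over 20 N) but never exceed 40 N.
- anvil_face (a point): Centre of the face of the anvil, a steel plate 52 mm wide, 12 mm thick, top z 62, that looks back at the jaw (-x). It was set and locked at an x between 135 and 147 and does not yield; the block is to be pushed flat against it.
- release (a joint): Red release button, radius 11 mm, upright on the housing. Value in m: 0 = up, 0.006 = fully down. Only in the last part of its travel (from about 0.004) does it lift the pawls clear and free the jaw; holding it fully down takes about 6.5 N. It springs up when let go.
- release_top (a point): Centre of the release button's top, at (-20, 0, 78) when up. Press straight down 6 mm.
- block_center (a point): Centre of the aluminium bearing block, 40 long (x, along the clamp) x 44 wide (y) x 58 mm high, about 0.4 kg with bush, its axes at first parallel to the clamp's within 2 degrees. It stands loose on the base plate (z 12) between two low lips (inner faces y -25.5 and 25.5, top z 18), 3 to 22 mm short of the anvil; the jaw pushes it along. Grip it across its width from above.
- bush (a joint): Flanged brass bush in the block's face towards the jaw, axis 30 mm above the block's underside. Value in m: 0 = outermost, 0.012 = fully home with the flange flat on the block. Flange 28 mm across, 4 mm thick; its front stands 16 mm less this value out of the block's face. Slides in stiffly (about 8 N) and stays where it is left.
- tray_floor (a point): Middle of the floor (2 mm above the worktop) of the white enamelled tray with dark rim, 260 (its y) x 140 mm (its x), rim 17 mm high; empty, fixed.

How it is judged:
On the way, in this order (a step that is already met when the one before it is completed fails the run):
1. the bush is pressed fully home and the pad presses on it firmly (over 20 N) (value of joint bush above 0.0105 m and contact force between pad and bush above 20 N), for 0.1 s.
2. the release has let the jaw spring fully back while the block is still in the nest (value of joint jaw below 0.003 m and z of block_center in the frame of press below 0.055 m), for 0.2 s.
At the end, for the whole second after the job is handed in: The bush is home (within 1.5 mm), the jaw is fully back (within 3 mm), and the block stands upright (within 0.1 rad) and at rest on the tray's floor, its centre at least about 20 mm inside the rim (value of joint bush above 0.0105 m and value of joint jaw below 0.003 m and x of block_center in the frame of tray_floor between -0.05 and 0.05 m and y of block_center in the frame of tray_floor between -0.11 and 0.11 m and z of block_center in the frame of tray_floor below 0.033 m and angle between block_center's own z axis and vertical below 0.1 rad and linear speed of block below 0.02 m/s); the robot touches nothing.
It fails at once if the pad presses on the bush with more than 40 N (contact force between pad and bush above 40 N).
It also fails if it takes over 72 s, if anything falls off the work surface, if the arm or the gripper's body presses on something with over 40 N, if the wrist force passes 120 N, or if a joint passes its speed limit or range.

## Robot

A 6-joint arm with a two-finger parallel gripper is mounted at the origin on a cart in front of the work surface, level with it; the furniture and walls round the work are solid. World frame = base frame: x ahead of the robot, y to its left, z up, the work surface at z = 0. Lengths are in m, angles in rad, forces in N, time in s.
With the tool pointing down it reaches from about 0.3 to 0.75 m from the base axis. Payload 8.5 kg.
Tool frame: the origin (TCP) lies between the finger pads; the fingertips stand 14 mm ahead of it and the grasp point (between the pads) lies 5 mm behind it; z points along the fingers, y is the line along which they close (so a half turn about z gives the same grasp; the last joint's range is limited). The gripper opens to 88 mm and grips with 3 to 60 N. Pads are 18 mm wide; open, the fingers measure 123 mm over their backs; the gripper's body (75 mm by 187 mm) begins 45 mm behind the grasp point.
Start: joints at [1.031, 0.381, 1.297, -0, 1.464, -0.215], TCP at [0.176, 0.521, 0.253] pointing down, gripper open.
Joint ranges: [-3.11, 3.11], [-0.89, 2.33], [0.22, 2.48], [-1.42, 4.56], [0.17, 2.85], [-2.88, 2.88]. Speed limits (rad/s): [2.39, 2.39, 3.14, 3.14, 3.14, 3.14].

## Interface

Orientations are given as a rotation vector (axis times angle).
In Python, from bench import env, open_gripper, grab, read_camera, job gives the robot as it stands. The module is installed in compiled form; this text tells all that it offers. Calls block until the motion is done:
- env.move_ptp(position, orientation): joint-space move of the TCP to a pose.
- env.move_straight(position, attitude=None, v=0.15, stop_force=None): straight line of the TCP; attitude=None keeps the orientation; v is the mean speed in m/s. With stop_force (N) it stops when the force on the tool has changed by that much, and returns True; else False.
- env.move_joints(angles): joint-space move.
- open_gripper() and grab(f_grip=None): open the fingers fully, or close them until they stop; f_grip is the grip in N (None keeps the last).
- env.dwell(seconds).
- env.solve_ik(position, orientation): joint angles nearest the present ones, or None.
- env.get_state(): the state.
- read_camera(name): name is "scene" or "top" or "wrist"; returns a dict with "pixels" (420x560x3 uint8, blue, green, red), "K" (3x3 intrinsics, pixels), "dist_coeffs" ([k1, k2, p1, p2, k3] as OpenCV has them; the pictures are not rectified), "pose" (4x4, takes a point from camera to world coordinates); the wrist camera has in their place "T_tool_cam" (4x4, takes a point from camera to tool coordinates, whose origin is the TCP and whose axes are the flange's). Camera axes: x right, y down, z forward; pixel columns grow to the right and rows downward; lengths in m; the calibration is good to about 2 mm. A picture is of the moment at which its call begins: read the wrist's pose just before it. There is no depth.
A pose or a line that the arm cannot do raises env.MotionError and nothing moves.
- job.job_done(): hands the job in; it is judged then, once.
The state is a dict: "t": time; "joint_pos": joint angles; "qvel": joint speeds; "tau": joint torques, N m; "tool_pos": TCP position; "tool_rot": TCP orientation; "contact_force": force on the tool from outside, world axes, zero at the start; "ft_torque": the same for the moment, N m; "opening": opening from 0.0 (shut) to 1.0 (fully open); "gripper_force": force on a finger pad.
Only numpy, scipy, OpenCV 4.12 (cv2) and the standard library are available. Lean on these libraries where they do the work, as an engineer would, in place of code of your own. Each camera call takes 0.05 s, during which the arm holds its last target. There are 200 camera calls.

## Working session

There is one attempt and no reset: what is moved stays moved. The work goes in short steps, each a Python script; the robot and the scene stay as the last script left them, time stands still between calls to the robot, and variables do not carry over. Pictures are saved under pics/ and viewed, at most 10 in all, crops included, and the job is handed in when it is done.

```bash
mkdir -p pics; cat > shot.py <<'E'
import pickle,cv2,numpy as np
from bench import env,read_camera
def shot(n,tag):
    s=env.get_state(); d=read_camera(n)
    d['state']=s; pickle.dump(d,open(f'pics/{tag}.pkl','wb')); cv2.imwrite(f'pics/{tag}.png',d['pixels']); return d
E
python3 - <<'E'
from shot import *
for n in('scene','top'):
    d=shot(n,n+'0'); print(n,d['K'],d['dist_coeffs'],d['pose'])
s=env.get_state(); print(s['t'],s['tool_pos'],s['tool_rot'],s['contact_force'])
E
```

```text
scene [[425.73273091   0.         279.97893206]
 [  0.         425.73273091 213.82854163]
 [  0.           0.           1.        ]] [-0.01519198  0.          0.          0.          0.        ] [[ 0.60559976 -0.49210198  0.62536755 -0.0252115 ]
 [-0.7954269  -0.35128605  0.49385642 -0.54415125]
 [-0.02334482 -0.7965135  -0.6041699   0.62392977]
 [ 0.          0.          0.          1.        ]]
top [[506.16891934   0.         278.72461154]
 [  0.         506.16891934 212.07689844]
 [  0.           0.           1.        ]] [-0.14643029  0.          0.          0.          0.        ] [[-0.01167631 -0.98686639  0.16111607  0.29372344]
 [-0.99985555  0.00953267 -0.01407154 -0.08989031]
 [ 0.01235086 -0.1612571  -0.98683515  1.38333483]
 [ 0.          0.          0.          1.        ]]
0.1 [0.17540745 0.52105205 0.25222798] [-5.07881120e-01 -3.09977094e+00  1.76401578e-03] [-0.35758739  0.19447996 -0.45121206]
```

View pics/top0.png

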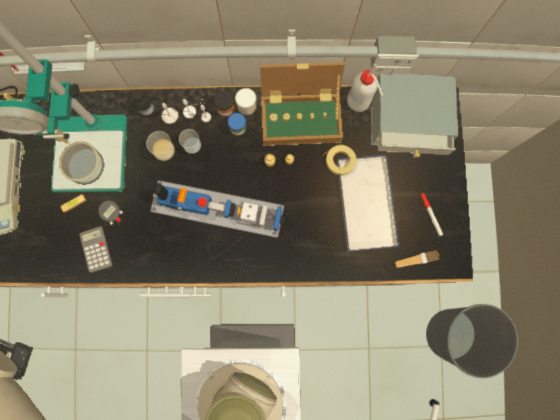

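View pics/scene0.png

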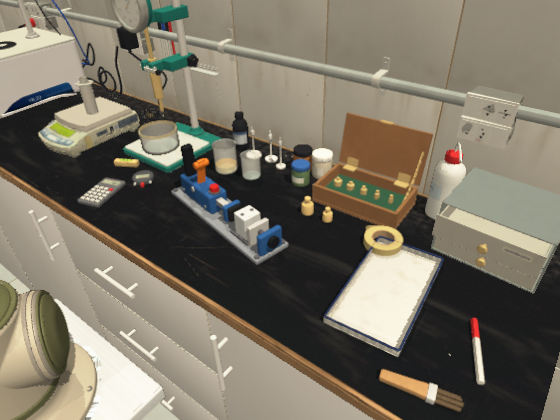

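The top view shows the clamp from (153,195) to (283,225), with the orange trigger at (182,196), red release at (203,202), block at (248,211) and anvil at (278,215). The tray is at (368,203), with a tape roll at its far-left corner (341,160).

```bash
cat > geo.py <<'E'
import pickle,cv2,numpy as np
from scipy.spatial.transform import Rotation as R
def load(t): return pickle.load(open(f'pics/{t}.pkl','rb'))
def cam(d):
    if 'pose' in d: return np.array(d['pose'])
    T=np.eye(4); T[:3,:3]=R.from_rotvec(d['state']['tool_rot']).as_matrix(); T[:3,3]=d['state']['tool_pos']
    return T@np.array(d['T_tool_cam'])
def ray(d,uv):
    p=cv2.undistortPoints(np.array([[uv]],float),np.array(d['K']),np.array(d['dist_coeffs']))[0,0]
    T=cam(d); v=T[:3,:3]@[p[0],p[1],1]; return T[:3,3],v/np.linalg.norm(v)
def onz(d,uv,z):
    o,v=ray(d,uv); return o+v*(z-o[2])/v[2]
def tri(d1,u1,d2,u2):
    a,v=ray(d1,u1); b,w=ray(d2,u2)
    t=np.linalg.lstsq(np.c_[v,-w],b-a,rcond=None)[0]; p,q=a+v*t[0],b+w*t[1]
    return (p+q)/2,np.linalg.norm(p-q)
def blobs(d,lo,hi,roi,amin=15):
    h=cv2.cvtColor(d['pixels'],cv2.COLOR_BGR2HSV); m=cv2.inRange(h,np.array(lo),np.array(hi))
    x0,y0,x1,y1=roi; k=np.zeros_like(m); k[y0:y1,x0:x1]=m[y0:y1,x0:x1]
    n,l,s,c=cv2.connectedComponentsWithStats(k)
    return k,[(int(s[i,4]),c[i].round(1).tolist(),s[i,:4].tolist()) for i in range(1,n) if s[i,4]>=amin]
def proj(d,P):
    T=np.linalg.inv(cam(d)); r=cv2.Rodrigues(T[:3,:3])[0]
    return cv2.projectPoints(np.array(P,float).reshape(-1,3),r,T[:3,3],np.array(d['K']),np.array(d['dist_coeffs']))[0][:,0]
E
python3 - <<'E'
from geo import *
t,s=load('top0'),load('scene0')
for n,d,roi in(('top',t,(140,170,300,245)),('scene',s,(165,140,295,265))):
    print(n,'red',blobs(d,(0,170,90),(5,255,255),roi),'\norange',blobs(d,(7,170,120),(18,255,255),roi)[1])
# plate: not dark
k,b=blobs(t,(0,0,60),(180,255,255),(140,170,300,245),200)
pts=cv2.findNonZero(k); r=cv2.minAreaRect(pts); print(b,r)
k,b=blobs(t,(0,0,150),(180,70,255),(330,145,410,260),500); print('tray',b)
c=max(cv2.findContours(k,cv2.RETR_EXTERNAL,cv2.CHAIN_APPROX_NONE)[0],key=cv2.contourArea)
r2=cv2.minAreaRect(c);print(r2,[onz(t,p,.002).round(3) for p in cv2.boxPoints(r2)],onz(t,r2[0],.002))
print([onz(t,p,.012).round(3) for p in cv2.boxPoints(r)])
from bench import read_camera,env
from shot import shot
d=shot('wrist','w0');print(d['T_tool_cam'],d['K'],d['dist_coeffs'])
E
```

```text
top red (array([[0, 0, 0, ..., 0, 0, 0],
       [0, 0, 0, ..., 0, 0, 0],
       [0, 0, 0, ..., 0, 0, 0],
       ...,
       [0, 0, 0, ..., 0, 0, 0],
       [0, 0, 0, ..., 0, 0, 0],
       [0, 0, 0, ..., 0, 0, 0]], shape=(420, 560), dtype=uint8), [(50, [201.8, 201.8], [198, 198, 8, 8])]) 
orange [(62, [181.7, 194.7], [178, 188, 8, 14])]
scene red (array([[0, 0, 0, ..., 0, 0, 0],
       [0, 0, 0, ..., 0, 0, 0],
       [0, 0, 0, ..., 0, 0, 0],
       ...,
       [0, 0, 0, ..., 0, 0, 0],
       [0, 0, 0, ..., 0, 0, 0],
       [0, 0, 0, ..., 0, 0, 0]], shape=(420, 560), dtype=uint8), [(59, [213.8, 187.7], [210, 184, 9, 8])]) 
orange [(222, [200.8, 168.1], [193, 158, 16, 25])]
[(4583, [220.5, 208.9], [150, 179, 150, 66])] ((219.49813842773438, 207.28570556640625), (159.47714233398438, 73.57637023925781), 0.3720453083515167)
tray [(4106, [368.4, 204.9], [341, 157, 56, 93])]
((367.42315673828125, 202.88461303710938), (91.4135971069336, 48.249507904052734), 82.87498474121094) [array([ 0.665, -0.278,  0.002]), array([ 0.682, -0.416,  0.002]), array([ 0.423, -0.436,  0.002]), array([ 0.408, -0.302,  0.002])] [ 0.54286423 -0.35760066  0.002     ]
[array([0.434, 0.273, 0.012]), array([0.641, 0.279, 0.012]), array([ 0.633, -0.169,  0.012]), array([ 0.427, -0.164,  0.012])]
[[-1.15823160e-03 -9.47694946e-01 -3.19175419e-01  8.25695375e-02]
 [ 9.99999260e-01 -9.79074575e-04 -7.21755824e-04 -8.70118622e-05]
 [ 3.71507809e-04 -3.19176019e-01  9.47695379e-01 -1.32451163e-01]
 [ 0.00000000e+00  0.00000000e+00  0.00000000e+00  1.00000000e+00]] [[323.02169569   0.         283.3929996 ]
 [  0.         323.02169569 212.47125825]
 [  0.           0.           1.        ]] [0.00904655 0.         0.         0.         0.        ]
```

```bash
python3 - <<'E'
from geo import *
t,s=load('top0'),load('scene0')
p,e=tri(t,(201.8,201.8),s,(213.8,187.7)); print('red',p,e)
k,b=blobs(t,(0,0,75),(180,255,255),(146,180,290,237),200)
c=max(cv2.findContours(k,cv2.RETR_EXTERNAL,cv2.CHAIN_APPROX_NONE)[0],key=cv2.contourArea)
print(b,cv2.minAreaRect(c))
a,bb=onz(t,(156,196),.04),onz(t,(283,218),.04); u=(bb-a)/np.linalg.norm(bb-a); th=np.arctan2(u[1],u[0]); print(a,bb,np.degrees(th))
from bench import env
u=np.array([np.cos(th),np.sin(th),0]); 
for sg in(1,-1):
  X=u*sg; Z=np.array([0,0,-1.]); Y=np.cross(Z,X); M=np.c_[X,Y,Z]; rv=R.from_matrix(M).as_rotvec()
  for dx in(-.06,.14): print(sg,dx,rv,env.solve_ik((p+u*dx)*[1,1,0]+[0,0,.12],rv))
E
```

```text
red [0.5366211  0.094408   0.07244173] 0.0013938256921019693
[(4204, [218.9, 208.9], [150, 180, 135, 57])] ((216.84616088867188, 208.26925659179688), (131.20169067382812, 33.92809295654297), 11.309932708740234)
[0.56056437 0.22418943 0.04      ] [ 0.49682197 -0.12033504  0.04      ] -100.48208237767585
1 -0.06 [ 2.00923452 -2.41507372 -0.        ] None
1 0.14 [ 2.00923452 -2.41507372 -0.        ] None
-1 -0.06 [2.41507372 2.00923452 0.        ] [0.06503221 0.53982114 1.44259784 0.         1.15917368 0.24797906]
-1 0.14 [2.41507372 2.00923452 0.        ] [-0.31552921  0.4588548   1.60038247  0.          1.08235538 -0.13258236]
```

```bash
python3 - <<'E'
from shot import *
from geo import *
p=np.array([.5366,.0944,0]); th=np.radians(-100.5); u=np.array([np.cos(th),np.sin(th),0])
rv=np.array([2.41507372,2.00923452,0.])
for i,dx in enumerate((.03,.15)):
    env.move_ptp(p+u*dx+[0,0,.25],rv); d=shot('wrist',f'wa{i}')
    print(env.get_state()['t'],env.get_state()['tool_pos'])
a=[cv2.imread(f'pics/wa{i}.png')[:,90:490] for i in(0,1)]
cv2.imwrite('pics/wab.png',np.hstack(a))
E
```

```text
2.275 [0.53098281 0.06570693 0.25002983]
2.875 [ 0.50938978 -0.0523147   0.25008603]
```

View pics/wab.png

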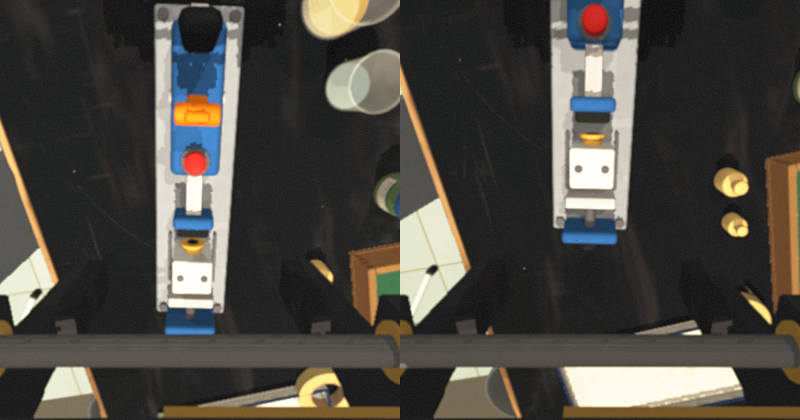

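Left (trigger view, crop offset 90): black grip at (200,30), orange bar at (198,115), red button at (194,163). Right: red at (594,20), block top at (592,168), anvil top edge at (590,202). The plate is well visible in both.

```bash
python3 - <<'E'
from geo import *
def edges(d,rows):
    g=cv2.cvtColor(d['pixels'],cv2.COLOR_BGR2GRAY).astype(float); g=cv2.GaussianBlur(g,(1,5),0)
    L,Rr=[],[]
    for r in rows:
        row=g[r]; th=80
        i=next(c for c in range(225,300) if row[c]>th); j=next(c for c in range(350,270,-1) if row[c]>th)
        fi=i-1+(th-row[i-1])/(row[i]-row[i-1]); fj=j+1-(th-row[j+1])/(row[j]-row[j+1])
        L.append(onz(d,(fi,r),.012)); Rr.append(onz(d,(fj,r),.012))
    return np.array(L),np.array(Rr)
def fit(P):
    vx,vy,x,y=cv2.fitLine(P[:,:2].astype(np.float32),cv2.DIST_HUBER,0,1e-4,1e-4).ravel(); v=np.array([vx,vy]); v*=-np.sign(vy); return v,np.array([x,y])
for t,rows in(('wa0',range(60,290,2)),('wa1',range(20,210,2))):
    d=load(t); L,Q=edges(d,rows); (v1,a1),(v2,a2)=fit(L),fit(Q)
    v=(v1+v2)/2; v/=np.linalg.norm(v); n=np.array([-v[1],v[0]])
    print(t,np.degrees(np.arctan2(v1[1],v1[0])),np.degrees(np.arctan2(v2[1],v2[0])),'width',abs((a2-a1)@n),'n-off',((a1+a2)/2)@n)
    kr,b=blobs(d,(0,170,90),(5,255,255),(200,0,350,250)); print('red',b)
    for q in b: P=onz(d,q[1],.078); print(P,'noff',P[:2]@n,'along',P[:2]@v)
    print('orange',[(q,onz(d,q[1],.117)[:2]@v,onz(d,q[1],.117)[:2]@n) for q in blobs(d,(7,170,120),(20,255,255),(200,80,350,150))[1]])
    g=cv2.cvtColor(d['pixels'],cv2.COLOR_BGR2GRAY)
    for c in(250,325,250+68,268):
        col=g[:,c].astype(int); e=[(r,int(col[r+1]-col[r])) for r in range(0,330) if abs(col[r+1]-col[r])>30]
        print(c,[(r,dv,round(float(onz(d,(c,r+.5),.012)[:2]@v),4)) for r,dv in e])
E
```

```text
wa0 -102.2993 -102.08986 width 0.09113394 n-off 0.50613964
red [(399, [284.7, 163.0], [274, 152, 22, 23])]
[0.53818119 0.0946748  0.078     ] noff 0.5060392268255052 along -0.2062198125053594
orange [((905, [287.5, 110.9], [265, 96, 45, 30]), np.float64(-0.25400594455945247), np.float64(0.5065690817800335))]
250 [(2, 38, -0.3528), (3, 46, -0.352), (20, 40, -0.3372), (28, -32, -0.3301), (38, 35, -0.3211), (301, -34, -0.0081), (302, -32, -0.0066), (310, -42, 0.0059), (311, -51, 0.0075)]
325 [(4, 32, -0.3533), (5, 52, -0.3525), (6, 40, -0.3516), (21, 31, -0.3386), (22, 51, -0.3378), (23, 35, -0.3369)]
318 [(4, 34, -0.3531), (5, 44, -0.3523), (21, 36, -0.3384)]
268 [(3, 42, -0.3525), (4, 37, -0.3517), (174, 43, -0.1807), (182, -44, -0.1712), (207, -37, -0.1404), (228, -37, -0.1133), (260, 52, -0.0695), (275, -67, -0.048), (276, -33, -0.0465), (280, 55, -0.0406), (293, -91, -0.0211), (297, 43, -0.015), (298, 61, -0.0135), (306, -68, -0.0011), (307, -93, 0.0005), (308, -38, 0.0021)]
wa1 -102.31541 -101.99718 width 0.090650715 n-off 0.50638586
red [(615, [284.5, 19.7], [272, 5, 26, 31])]
[0.53804456 0.09280034 0.078     ] noff 0.5064380965251387 along -0.20402042235147033
orange [((169, [282.0, 139.0], [270, 134, 25, 11]), np.float64(-0.11151078418700408), np.float64(0.5069317526758822))]
250 [(20, 36, -0.2166), (29, -33, -0.2086), (38, 37, -0.2005), (215, -53, -0.0088), (216, -48, -0.0075), (227, -49, 0.0068), (228, -53, 0.0081)]
325 [(8, -31, -0.2291), (20, 32, -0.2186), (38, 32, -0.2026)]
318 [(6, -36, -0.2306), (21, 31, -0.2176)]
268 [(48, 31, -0.1918), (49, 44, -0.1909), (147, 53, -0.091), (164, -71, -0.0716), (165, -40, -0.0705), (171, 43, -0.0635), (172, 67, -0.0623), (187, -55, -0.0444), (188, -86, -0.0432), (196, 36, -0.0334), (197, 55, -0.0321), (207, -55, -0.0196), (208, -81, -0.0184), (242, -33, 0.0263), (243, -34, 0.0276)]
```

```bash
cat > press.py <<'E'
from geo import *
from shot import shot
from bench import env,open_gripper,grab,job
th=np.radians(-102.18); v=np.array([np.cos(th),np.sin(th),0]); n=np.array([-v[1],v[0],0]) # n = press y
O=-.1855*v+.5063*n
RV=R.from_matrix(np.c_[-v,np.cross([0,0,-1.],-v),[0,0,-1.]]).as_rotvec()
def W(x,y,z): return O+v*x/1e3+n*y/1e3+np.array([0,0,z/1e3])
def P(p): d=np.array(p)-O; return np.array([d@v,d@n,d[2]])*1e3
def st(msg=''):
    s=env.get_state(); f=np.array(s['contact_force'])
    print(msg,'t%.2f'%s['t'],'xyz',P(s['tool_pos']).round(1),'F',np.array([f@v,f@n,f[2]]).round(1)); return s
E
python3 - <<'E'
from press import *
print(O,n)
t=load('wa1')
for c,rs,z in((270,(147.5,187.7),70),(270,(196.7,),62)): print([P(onz(t,(c,r),z/1e3)).round(1) for r in rs])
grab(20)
env.move_ptp(W(-38,0,160),RV); env.move_straight(W(-38,0,117)); st('start')
h=env.move_straight(W(-60,0,117),v=.03,stop_force=12); st(h)
h=env.move_straight(W(-79,0,117),v=.025,stop_force=16); st(h)
E
```

```text
[0.53404044 0.07450332 0.        ] [ 0.9774896 -0.2109836  0.       ]
[array([ 86.8, -10.7,  70. ]), array([126.3, -10.1,  70. ])]
[array([137.9, -10.3,  62. ])]
start t5.39 xyz [-37.1   0.7 117.9] F [0.3 0.6 0.1]
False t6.28 xyz [-59.9   0.3 117.6] F [6.1 1.1 4.2]
True t6.90 xyz [-73.9   0.4 117.5] F [4.8 0.  5. ]
```

```bash
python3 - <<'E'
from press import *
for k in range(2):
    env.move_straight(W(-40,0,117),v=.12); st('back')
    for x in(-56,-64,-69,-73.2):
        h=env.move_straight(W(x,0,117),v=.025,stop_force=14); st(h)
        if h: break
shot('wrist','w2'); cv2.imwrite('pics/w2c.png',cv2.imread('pics/w2.png'))
E
```

```text
back t7.33 xyz [-4.020e+01  1.000e-01  1.171e+02] F [-0.1  0.6 -0.6]
False t8.12 xyz [-55.8   0.2 117.5] F [ 5.8 -0.7  5.5]
False t8.59 xyz [-64.    0.3 117.4] F [5.  0.8 4.1]
False t8.94 xyz [-68.9   0.3 117.4] F [5.9 0.6 5. ]
False t9.26 xyz [-73.1   0.3 117.2] F [6.3 0.1 4. ]
back t9.68 xyz [-40.1  -0.  116.9] F [ 0.8 -0.   0.9]
False t10.47 xyz [-55.7   0.2 117.6] F [ 6.7 -0.7  5.2]
False t10.94 xyz [-63.9   0.4 117.6] F [5.5 0.2 4.1]
False t11.29 xyz [-68.6   0.4 117.6] F [ 6.9 -0.7  6.5]
False t11.61 xyz [-72.7   0.4 117.5] F [8.  0.2 5. ]
```

View pics/w2c.png

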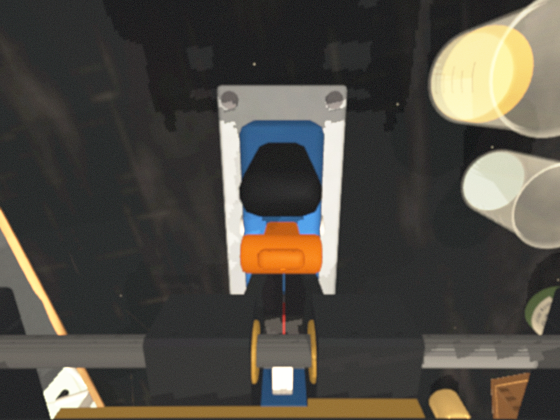

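The bar is pulled nearly back to the black grip at (282,178); the gripper hides the jaw. I'll check the jaw in the scene view.

```bash
python3 - <<'E'
from press import *
d=shot('scene','s2'); cv2.imwrite('pics/s2c.png',cv2.resize(d['pixels'][130:270,160:300],None,fx=4,fy=4,interpolation=cv2.INTER_CUBIC))
E
```

```text
(no output)
```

View pics/s2c.png

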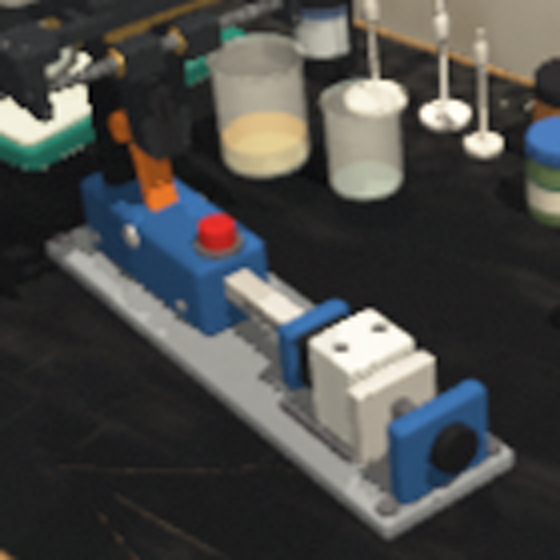

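The block now sits against the anvil with the jaw close behind it. The next stroke should come up firm, so I'll take small, force-monitored steps.

```bash
cat > firm.py <<'E'
from press import *
def fx(): 
    r=[]
    for _ in range(3): r.append(np.array(env.get_state()['contact_force'])@v); env.dwell(.02)
    return np.mean(r)
def stroke():
    env.move_straight(W(-40,0,117),v=.12); env.dwell(.1); b=fx()
    env.move_straight(W(-50,0,117),v=.05,stop_force=15); L=[]
    x=-50
    while x>-75:
        x-=1; h=env.move_straight(W(x,0,117),v=.02,stop_force=8); f=fx()-b
        L.append((x,round(float(P(env.get_state()['tool_pos'])[0]),1),round(float(f),1)))
        if f>16.5: break
    print(L); st(); return f>16.5
E
python3 - <<'E'
from firm import *
print(stroke())
E
```

```text
[(-51, -50.6, 6.6), (-52, -51.4, 7.6), (-53, -52.2, 9.3), (-54, -53.1, 9.7), (-55, -54.2, 9.6), (-56, -55.2, 8.7), (-57, -56.2, 9.3), (-58, -57.3, 9.2), (-59, -58.3, 8.2), (-60, -59.2, 9.7), (-61, -60.2, 9.5), (-62, -61.3, 8.4), (-63, -62.2, 10.4), (-64, -63.0, 11.0), (-65, -63.8, 11.9), (-66, -64.7, 12.2), (-67, -65.5, 13.5), (-68, -66.4, 15.2), (-69, -67.3, 15.2), (-70, -68.2, 16.0), (-71, -68.9, 17.5)]
 t18.93 xyz [-68.9   0.4 117.8] F [17.8 -1.  10.1]
True
```

```bash
python3 - <<'E'
from press import *
env.dwell(.2); st()
env.move_straight(W(-40,0,117),v=.1); st('back')
env.move_straight(W(-17,0,117)); 
env.move_straight(W(-17,0,96)); st('over')
h=env.move_straight(W(-17,0,83),v=.03,stop_force=14); st(h); env.dwell(.8); st()
d=shot('scene','s3'); cv2.imwrite('pics/s3c.png',cv2.resize(d['pixels'][130:270,160:300],None,fx=4,fy=4,interpolation=cv2.INTER_CUBIC))
E
```

```text
t19.13 xyz [-68.9   0.4 117.8] F [17.4 -1.3  8.3]
back t19.59 xyz [-40.4   0.  117. ] F [ 0.4 -0.8 -0.6]
over t20.18 xyz [-17.6  -0.4  95.6] F [ 0.5 -1.   1. ]
True t20.59 xyz [-17.3   0.7  86.4] F [ 0.5 -1.9  8.6]
 t21.39 xyz [-17.3   0.6  86.4] F [-0.9 -2.6  9. ]
```

View pics/s3c.png

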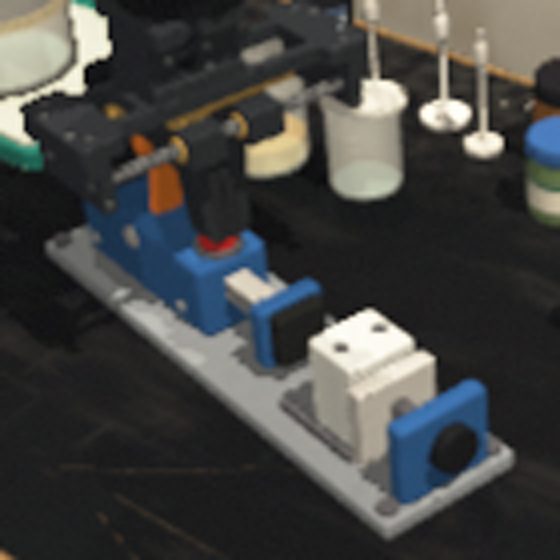

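The jaw has sprung back, leaving a wide gap to the block, which stays against the anvil. Next I'll measure the block and flange with the wrist camera, then the tray.

```bash
python3 - <<'E'
from press import *
env.move_straight(W(-17,0,160)); open_gripper()
env.move_ptp(W(150,0,230),RV); d=shot('wrist','w3'); st()
k,b=blobs(d,(0,0,165),(180,60,255),(230,100,340,330),100); print(b)
k,b=blobs(d,(12,110,90),(30,255,255),(230,100,340,330),20); print('brass',b)
cv2.imwrite('pics/w3c.png',cv2.resize(d['pixels'][100:330,170:400],None,fx=2.5,fy=2.5))
T=np.array([.543,-.3576,0])
try:
  print(P(T),env.solve_ik(T+[0,0,.1],RV))
except Exception as e: print(e)
E
```

```text
t24.22 xyz [ 1.488e+02 -2.000e-01  2.293e+02] F [-0.2 -0.7 -0.6]
[(6180, [283.6, 157.4], [240, 100, 87, 119])]
brass [(152, [283.6, 137.2], [270, 134, 28, 7])]
[420.48618594  99.92458909   0.        ] [-7.64090952e-01  6.85542467e-01  1.21078986e+00 -4.44089210e-16
  1.24526033e+00 -5.51509849e-01]
```

View pics/w3c.png

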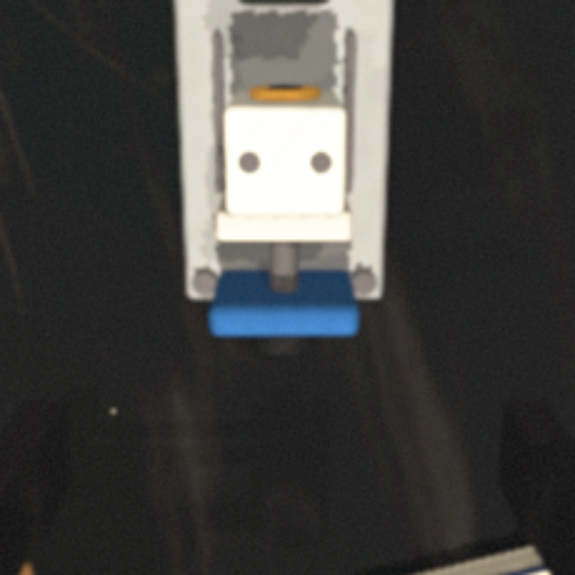

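```bash
python3 - <<'E'
from press import *
d=load('w3')
tl,br=(260,142.3),(308.2,185.3)
a,b=P(onz(d,tl,.07)),P(onz(d,br,.07)); print('block corners',a.round(1),b.round(1))
print('flange top',P(onz(d,(283.6,134),.056)).round(1))
c=(a+b)/2; print(c)
cx,cy=c[0],c[1]
assert 110<cx<125 and abs(cy)<5 and abs(b[0]-a[0]-40)<4
env.move_straight(W(cx,cy,100)); env.move_straight(W(cx,cy,47),v=.1,stop_force=15); st('down')
grab(30); s=st('grip'); print(s['opening']*88,s['gripper_force'])
env.move_straight(W(cx-1.5,cy,47),v=.03); env.move_straight(W(cx-1.5,cy,150),v=.12); s=st('up'); print(s['opening']*88,s['gripper_force'])
E
```

```text
block corners [ 98.7 -20.5  70. ] [138.   23.3  70. ]
flange top [92.8  0.5 56. ]
[118.33505714   1.40576402  70.        ]
down t25.94 xyz [118.4   1.8  47.5] F [0.6 0.8 0. ]
grip t26.68 xyz [118.3   1.   47. ] F [ 0.3 -2.3  2.2]
43.4191769445593 29.998016101308167
up t27.93 xyz [116.8   1.  149.3] F [-0.   0.6 -3. ]
43.859158146428534 29.999178601428866
```

```bash
python3 - <<'E'
from press import *
T=np.array([.543,-.3576,0])
env.move_ptp(T+[0,0,.149],RV); st('above')
env.move_straight(T+[0,0,.055]); h=env.move_straight(T+[0,0,.034],v=.03,stop_force=5); st(h)
env.dwell(.2); open_gripper(); env.move_straight(T+[0,0,.16]); 
env.move_straight(T-v*.06+[0,0,.26]); d=shot('wrist','w4'); shot('scene','s4'); st()
cv2.imwrite('pics/end.png',np.hstack([d['pixels'][60:400,90:490],cv2.resize(cv2.imread('pics/s4.png')[220:370,300:460],(363,340))]))
E
```

```text
above t29.15 xyz [419. 100. 149.] F [-0.6  0.3 -3.6]
True t30.52 xyz [420.4  99.8  36.8] F [-0.3 -0.1  4.6]
 t33.50 xyz [360.9  99.7 258.8] F [ 0.  -0.3 -0. ]
```

View pics/end.png

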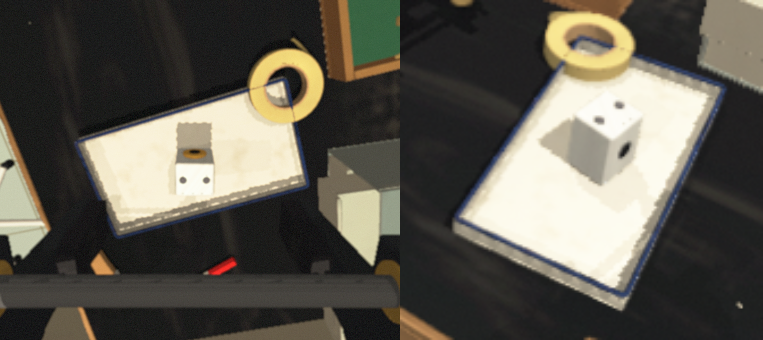

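The block stands upright near the middle of the tray at (195,175). The bush sits flush, the gripper is clear and the jaw is back, so I'm handing in.

```bash
python3 -c "
from bench import job
print(job.job_done())"
```

```text
the job is handed in; nothing more can be done
None
```

The job is handed in, with no verdict returned: from force readings I estimate the bush went home at about 25 N on the pad; pictures show the jaw sprung back and the block upright near the tray's middle, the gripper clear.

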